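# Find the loose specimen stub by feel

### The arm

A 7-joint arm with a two-finger parallel gripper is mounted at the origin on the work surface. World frame = base frame: x ahead of the robot, y to its left, z up, the work surface at z = 0. Lengths are in m, angles in rad, forces in N, time in s.
With the tool pointing down it reaches from about 0.425 to 0.95 m from the base axis. Payload 16.7 kg.
Tool frame: the origin (TCP) lies between the finger pads; the fingertips stand tip_reach ahead of it and the grasp point (between the pads) lies 6 mm ahead of it (tip_reach is the distance from the TCP to the fingertips, in m); z points along the fingers, y is the line along which they close (so a half turn about z gives the same grasp; the last joint's range is limited). The gripper opens to 94 mm and grips with 3 to 60 N. Pads are 16 mm wide; open, the fingers measure 119 mm over their backs; the gripper's body (75 mm by 177 mm) begins 78 mm behind the grasp point.
Start: joints at [0.988, 0.426, 0.074, 1.606, -0.034, 1.111, -0.067], TCP at [0.284, -0.612, 0.23] pointing down, gripper open.
Joint ranges: [-2.85, 2.85], [-0.5, 2.14], [-1.23, 1.37], [0.21, 2.46], [-1.02, 4.16], [0.16, 2.05], [-2.73, 2.73]. Speed limits (rad/s): [1.89, 1.89, 2.39, 2.39, 3.01, 3.01, 3.01].

### API

Orientations are given as a rotation vector (axis times angle).
In Python, from plant import * gives the robot as it stands.
- The arm moves only by the shell command python3 -m jog 'ROWS' [OPENING] [FORCE]. ROWS is a JSON list of rows, 1 to 8 of them, each of 6 numbers: dx, dy, dz in m, then a rotation vector rx, ry, rz in rad; each row is the pose to reach, as a shift and turn from the pose commanded when the command began, along the tool's axes at that moment; what a row does not reach only later rows make up. A row lasts 1/8 s, in which the tool goes at most 0.0625 m and 0.188 rad, less where a joint would pass 70% of its speed; a pose out of reach is approached as far as the arm can. OPENING is the opening from 0.0 (shut) to 1.0 (fully open), set as the command begins (- or left out keeps the last). The fingers move at their own pace and stop on an object; FORCE is the grip in N (left out, the last holds). Time passes only in rows, so rows that do not move let the fingers close. It prints the time, the measured TCP pose, the force, the opening and the grip force at its end.
- get_obs(): the state, without advancing time (a new reading comes with each control period).
- camera(name): name is "scene" or "top" or "wrist"; returns the picture (400x640x3 uint8, red, green, blue); there is no depth.
- get_calibration(name): a dict with "mtx" (3x3 intrinsics, pixels), "extrinsics" (4x4, takes a point from camera to world coordinates). Camera axes: x right, y down, z forward; pixel columns grow to the right and rows downward; lengths in m; the calibration is good to about 2 mm. A picture is of the moment at which its call begins: read the wrist's pose just before it. get_calibration takes no time and is no camera call; for the wrist camera it gives the pose at the moment of the call.
- finish_job(): hands the job in; it is judged then, once.
Trained networks look in the newest picture that a camera, given by its name, has taken for a name from the list of things; names that differ only in an ending like _2 or _b are one class to them, and where a whole thing is asked for, a point or a joint stands for the part that bears it (a point fixed in the world has none). Each returns a list of dicts, best first, with "conf" (0 to 1); they miss things now and then, are a little off and sometimes report something else, mostly with a low value. They report only what shows in the picture. A call takes as long as a camera call. They do not tell look-alikes from the thing itself.
- find_in(camera, name): "point" ([x, y, z] in m, in world coordinates, good to about 4 mm: the middle of the surface that is visible of it).
The state is a dict: "clock": time; "qpos": joint angles; "joint_vel": joint speeds; "effort": joint torques, N m; "ee_pos": TCP position; "tool_rot": TCP orientation; "ft_force": force on the tool from outside, world axes, zero at the start; "torque": the same for the moment, N m; "grip_width": opening from 0.0 (shut) to 1.0 (fully open); "finger_force": force on a finger pad.
Only numpy, scipy, OpenCV 4.12 (cv2) and the standard library are available. Lean on these libraries where they do the work, as an engineer would, in place of code of your own. Each camera call takes 0.05 s, during which the arm holds its last target. There are 200 camera calls.

### The job

One of the four specimen stubs in the rack sits loose in its socket. Find it by gently wiggling the stubs to and fro across the row in their seats, then push the loose one over away from the robot to unhook it, lift it out and set it down in the white tray without dropping it; never force a stub, leave the firm ones seated, and disturb nothing else on the bench.

Things in the scene. Friction and masses are not known exactly. Their poses are not given: they have to be found in the camera images.
- rack: dark steel socket block, 76 x 256 x 40 mm high, fixed to the bench; origin at the centre of its underside, z up, y along its row of four sockets, x across the row, away from the robot. stub0 to stub3 stand in them at rack y = -90, -30, 30, 90 mm, sockets 40 mm deep. Pressing or pulling a stub against it with over 20 N spoils it
- tray: white open plastic tray for rejects, 150 x 150 mm outside, walls 4 mm thick and 30 mm high, floor 4 mm thick, does not slide when loaded; origin at the centre of its underside, z up. An old plain plug lies in it towards its +x wall
- stub0: Stands in one socket: aluminium, flange 34 mm across, 6 mm thick, resting on the rack top; above it a round head 18 mm across, 32 mm tall, to hold it by; below it, hidden, a 12 mm square shank 30 mm long whose foot has a 4 mm hook towards rack -x; 60 to 105 g. Origin on its axis at the flange's underside, 40 mm above the bench; axes as the rack's
- stub1: Like stub0. Each stub's hook sits under a lip in its socket, so pulled straight up none comes out (2 mm slack, then solid). Along rack y and towards rack -x all four have under 0.5 mm of play. Three are firm: under 0.5 mm towards rack +x too, then solid
- stub2: Like stub0. One of the four, not known which and alike from outside, is loose: pushed with about 1 N (more if it is pressed down, as it is by fingers closing on it; not if held up about 1 mm) it slides 6 mm towards rack +x from where it starts, then meets a solid wall
- stub3: Like stub0. Only the loose one can be unhooked: slid fully (6 mm) towards rack +x, and kept there, it lifts straight out; within 4 mm of its start its hook is still caught
- old_stub: bystander: aluminium plug 20 mm across, 24 mm long, lying in the tray near its +x wall; origin under its middle at floor level
- eyepiece: bystander: black eyepiece 42 mm across, 56 mm tall, standing beyond the rack (its +x side); origin at the centre of its underside
- dish: bystander: glass dish 60 mm across, 14 mm tall, on the robot's side of the rack; origin at the centre of its underside
- slide_box: bystander: cardboard slide box 85 x 100 x 32 mm; origin at the centre of its underside
- jar: bystander: amber jar 52 mm across, 75 mm tall, right of the tray; origin at the centre of its underside
- screwdriver: bystander: small screwdriver 160 mm long, lying; origin under its middle
- objective: bystander: steel objective lens 34 mm across, 42 mm tall; origin at the centre of its underside
There are look-alikes about, which are no part of the job. Leave any yellow look-alike of the stub3 alone. What is shaped like the stub2 but green is not meant.

How it is judged:
On the way, in this order (a step that is already met when the one before it is completed fails the run):
1. the loose stub is shifted sideways by 3.5 mm or more, upright, while still seated (((z of stub0 in the frame of rack below 0.043 m and distance of stub0 from where it was at the start of the episode above 0.0035 m and angle between stub0's own z axis and vertical below 0.12 rad) or (z of stub1 in the frame of rack below 0.043 m and distance of stub1 from where it was at the start of the episode above 0.0035 m and angle between stub1's own z axis and vertical below 0.12 rad) or (z of stub2 in the frame of rack below 0.043 m and distance of stub2 from where it was at the start of the episode above 0.0035 m and angle between stub2's own z axis and vertical below 0.12 rad) or (z of stub3 in the frame of rack below 0.043 m and distance of stub3 from where it was at the start of the episode above 0.0035 m and angle between stub3's own z axis and vertical below 0.12 rad))), for 0.05 s.
2. the loose stub is lifted clear of the rack (z of any of stub0, stub1, stub2, stub3 in the frame of rack above 0.074 m), for 0.1 s.
At the end, for the whole second after the job is handed in: the loose stub lies or stands at rest inside the tray (its flange centre within 70 mm of the tray's centre along each tray axis, and less than 45 mm above the tray's underside), and the three firm stubs are upright in their sockets, within 4 mm of where they started (((x of stub0 in the frame of tray between -0.07 and 0.07 m and y of stub0 in the frame of tray between -0.07 and 0.07 m and z of stub0 in the frame of tray below 0.045 m and linear speed of stub0 below 0.03 m/s and distance of each of stub1, stub2, stub3 from where it was at the start of the episode below 0.004 m and angle between each of stub1, stub2, stub3's own z axis and vertical below 0.1 rad) or (x of stub1 in the frame of tray between -0.07 and 0.07 m and y of stub1 in the frame of tray between -0.07 and 0.07 m and z of stub1 in the frame of tray below 0.045 m and linear speed of stub1 below 0.03 m/s and distance of each of stub0, stub2, stub3 from where it was at the start of the episode below 0.004 m and angle between each of stub0, stub2, stub3's own z axis and vertical below 0.1 rad) or (x of stub2 in the frame of tray between -0.07 and 0.07 m and y of stub2 in the frame of tray between -0.07 and 0.07 m and z of stub2 in the frame of tray below 0.045 m and linear speed of stub2 below 0.03 m/s and distance of each of stub0, stub1, stub3 from where it was at the start of the episode below 0.004 m and angle between each of stub0, stub1, stub3's own z axis and vertical below 0.1 rad) or (x of stub3 in the frame of tray between -0.07 and 0.07 m and y of stub3 in the frame of tray between -0.07 and 0.07 m and z of stub3 in the frame of tray below 0.045 m and linear speed of stub3 below 0.03 m/s and distance of each of stub0, stub1, stub2 from where it was at the start of the episode below 0.004 m and angle between each of stub0, stub1, stub2's own z axis and vertical below 0.1 rad))); the robot touches nothing.
It fails at once if a stub is pressed against or pulled at the rack with more than 20 N (contact force between any of stub0, stub1, stub2, stub3 and rack above 20 N).
It fails at once if a stub is dropped (falls free faster than 0.7 m/s) ((linear speed of stub0 above 0.7 m/s and contact force between stub0 and the fingers below 0.05 N) or (linear speed of stub1 above 0.7 m/s and contact force between stub1 and the fingers below 0.05 N) or (linear speed of stub2 above 0.7 m/s and contact force between stub2 and the fingers below 0.05 N) or (linear speed of stub3 above 0.7 m/s and contact force between stub3 and the fingers below 0.05 N)).
It fails at once if a bystander is shifted more than 30 mm (distance of any of old_stub, eyepiece, dish, slide_box, jar, screwdriver, objective from where it was at the start of the episode above 0.03 m).
It also fails if it takes over 72 s, if anything falls off the work surface, if the arm or the gripper's body presses on something with over 40 N, if the wrist force passes 120 N, or if a joint passes its speed limit or range.

## Working session

There is one attempt and no reset: what is moved stays moved. The work goes in short steps, Python scripts to look and compute and a shell command to move; the robot and the scene stay as the last step left them, time stands still between calls to the robot, and variables do not carry over. Pictures are saved under pics/ and viewed, at most 10 in all, crops included, and the job is handed in when it is done.

```bash
mkdir -p pics; ls; python3 - <<'E'
from plant import *
import cv2,numpy as np
o=get_obs(); print({k:np.round(v,3).tolist() for k,v in o.items()})
try: print(tip_reach)
except Exception as e: print(e)
for c in ["top","scene"]:
    im=camera(c); cv2.imwrite(f"pics/{c}0.png",im[:,:,::-1])
    K=get_calibration(c); print(c,np.round(K["mtx"],1).tolist(),np.round(K["extrinsics"],3).tolist())
    for n in ["rack","tray","stub0","old_stub","eyepiece","dish","slide_box","jar","objective","screwdriver"]:
        print(n,[(np.round(d["point"],3).tolist(),round(d["conf"],2)) for d in find_in(c,n)])
E
```

```text
pics
{'clock': 0.0, 'qpos': [0.988, 0.427, 0.074, 1.607, -0.034, 1.111, -0.067], 'joint_vel': [0.001, -0.0, -0.0, -0.002, -0.001, -0.001, -0.002], 'effort': [-0.001, -93.584, 3.667, -45.42, -0.049, 0.02, 0.0], 'ee_pos': [0.284, -0.612, 0.23], 'tool_rot': [-3.067, -0.676, 0.001], 'ft_force': [0.333, -0.754, 0.553], 'torque': [-0.014, -0.015, 0.029], 'finger_force': 0.0, 'grip_width': 0.998}
0.025
top [[430.9, 0.0, 317.0], [0.0, 430.9, 202.9], [0.0, 0.0, 1.0]] [[-0.014, -0.992, 0.123, 0.441], [-1.0, 0.013, -0.006, -0.05], [0.005, -0.123, -0.992, 1.357], [0.0, 0.0, 0.0, 1.0]]
rack [([0.556, 0.049, 0.036], 0.79)]
tray [([0.512, -0.3, 0.002], 0.87), ([0.659, 0.022, 0.055], 0.4)]
stub0 [([0.713, 0.124, 0.04], 0.62), ([0.544, 0.02, 0.044], 0.6), ([0.622, 0.219, 0.037], 0.6), ([0.583, 0.132, 0.05], 0.41), ([0.526, -0.035, 0.044], 0.39)]
old_stub [([0.566, -0.311, 0.023], 0.54)]
eyepiece []
dish [([0.492, 0.154, 0.011], 0.86)]
slide_box [([0.761, -0.092, 0.031], 0.73)]
jar [([0.525, -0.437, 0.075], 0.7)]
objective [([0.721, -0.264, 0.034], 0.51)]
screwdriver [([0.476, 0.377, 0.023], 0.72)]
scene [[488.1, 0.0, 305.2], [0.0, 488.1, 211.1], [0.0, 0.0, 1.0]] [[0.635, 0.441, -0.634, 1.415], [0.772, -0.351, 0.53, -0.696], [0.011, -0.826, -0.563, 0.768], [0.0, 0.0, 0.0, 1.0]]
rack [([0.571, 0.025, 0.037], 0.67)]
tray [([0.515, -0.298, 0.004], 0.93), ([0.67, 0.014, 0.042], 0.71)]
stub0 [([0.536, -0.041, 0.05], 0.71), ([0.632, 0.217, 0.035], 0.65), ([0.717, 0.119, 0.036], 0.63), ([0.59, 0.125, 0.05], 0.58), ([0.575, 0.072, 0.047], 0.42)]
old_stub [([0.572, -0.316, 0.02], 0.45)]
eyepiece [([0.671, 0.015, 0.04], 0.89)]
dish [([0.488, 0.164, 0.012], 0.54)]
slide_box [([0.773, -0.11, 0.032], 0.97)]
jar [([0.546, -0.457, 0.043], 0.73)]
objective [([0.737, -0.279, 0.022], 0.7)]
screwdriver [([0.483, 0.372, 0.009], 0.59)]
```

View pics/top0.png

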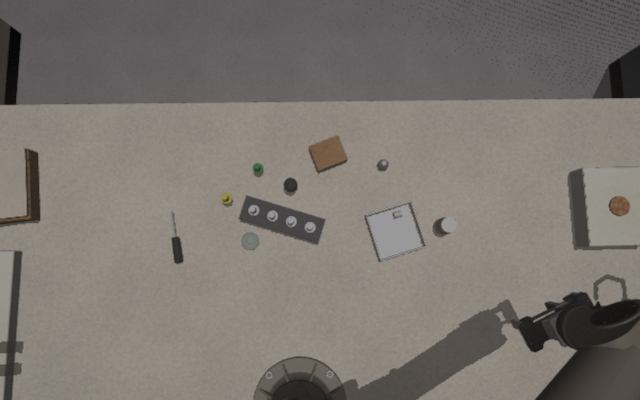

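View pics/scene0.png

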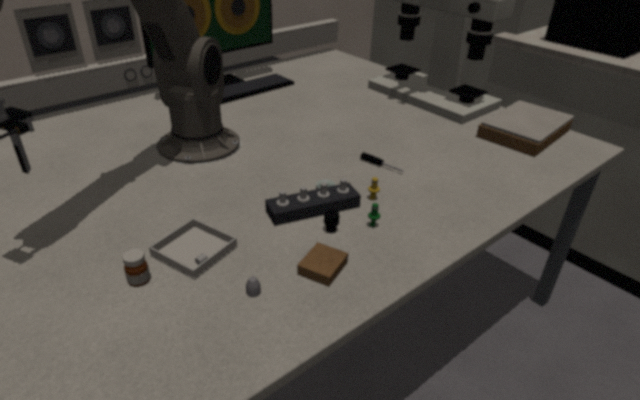

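The top view shows the rack running from (240,205) to (325,233) with its heads at (253,210), (272,216), (291,222) and (310,228), and the tray at (395,232). The look-alikes are yellow at (227,199) and green at (258,168), with the dish at (250,241). The scene view agrees. Next I work out a helper and move over the rack to use the wrist camera.

```bash
cat > h.py <<'E'
from plant import *
import numpy as np, cv2
from scipy.spatial.transform import Rotation as R
def delta(p,yaw,flip=0):
    "row (tool axes) to TCP at p, tool down, closing axis y along the direction yaw"
    o=get_obs(); R0=R.from_rotvec(o["tool_rot"])
    best=None
    for s in (1,-1):
        ty=s*np.array([np.cos(yaw),np.sin(yaw),0]); tz=np.array([0,0,-1.]); tx=np.cross(ty,tz)
        rv=(R0.inv()*R.from_matrix(np.c_[tx,ty,tz])).as_rotvec()
        if best is None or np.linalg.norm(rv)<np.linalg.norm(best): best=rv
    d=R0.inv().apply(np.array(p)-o["ee_pos"])
    print("row",np.round(np.r_[d,best],4).tolist(),"q7",round(o["qpos"][6],2))
def axes():
    o=get_obs(); M=R.from_rotvec(o["tool_rot"]).as_matrix(); print("toolaxes",np.round(M,3).tolist())
def px(cam,P):
    C=get_calibration(cam); X=np.linalg.inv(C["extrinsics"])@np.r_[P,1]; u=C["mtx"]@X[:3]; return u[:2]/u[2]
def ray(cam,uv,z):
    C=get_calibration(cam); E=C["extrinsics"]; d=E[:3,:3]@np.linalg.inv(C["mtx"])@np.r_[uv,1]; o=E[:3,3]
    return o+d*(z-o[2])/d[2]
E
python3 - <<'E'
from h import *
axes(); delta([0.52,0.05,0.27],-0.325)
C=get_calibration("wrist"); print(np.round(np.array(R.from_rotvec(get_obs()["tool_rot"]).as_matrix().T@(C["extrinsics"][:3,3]-get_obs()["ee_pos"])),3))
E
python3 -m jog --help | head -5
```

```text
toolaxes [[0.907, 0.42, 0.0], [0.42, -0.907, 0.0], [0.0, -0.0, -1.0]]
row [0.4928, -0.5018, -0.0395, -0.0001, -0.0001, -0.812] q7 -0.07
[ 0.066 -0.    -0.155]Traceback (most recent call last):
    return _default_decoder.decode(s)
           ~~~~~~~~~~~~~~~~~~~~~~~^^^
    obj, end = self.raw_decode(s, idx=_w(s, 0).end())
               ~~~~~~~~~~~~~~~^^^^^^^^^^^^^^^^^^^^^^^
    raise JSONDecodeError("Expecting value", s, err.value) from None
json.decoder.JSONDecodeError: Expecting value: line 1 column 1 (char 0)
```

```bash
python3 -m jog '[[0.06,-0.06,-0.04,0,0,-0.1],[0.12,-0.12,-0.04,0,0,-0.2],[0.17,-0.17,-0.04,0,0,-0.3],[0.21,-0.21,-0.04,0,0,-0.4],[0.25,-0.25,-0.04,0,0,-0.5],[0.29,-0.29,-0.04,0,0,-0.6],[0.33,-0.33,-0.04,0,0,-0.7],[0.37,-0.37,-0.04,0,0,-0.8]]'
python3 - <<'E'
from h import *
axes(); delta([0.55,0.0,0.29],-0.325)
E
```

```text
clock: 2.1
ee_pos: [0.4541, -0.1472, 0.2709]
tool_rot: [2.559, 1.821, 0.001]
ft_force: [1.2, -0.4, 0.7]
grip_width: 1.0
finger_force: 0.0
toolaxes [[0.328, 0.945, 0.001], [0.945, -0.328, -0.0], [-0.0, 0.001, -1.0]]
row [0.1705, 0.0424, -0.0191, 0.0009, 0.0001, -0.009] q7 -0.18
```

```bash
python3 -m jog '[[0.06,0.015,-0.01,0,0,0],[0.11,0.03,-0.02,0,0,0],[0.16,0.04,-0.02,0,0,0],[0.17,0.042,-0.02,0,0,0],[0.17,0.042,-0.02,0,0,0]]'
python3 - <<'E'
from h import *
axes(); im=camera("wrist"); cv2.imwrite("pics/wrist1.png",im[:,:,::-1])
print(np.round(get_calibration("wrist")["extrinsics"],3).tolist(),get_calibration("wrist")["mtx"][0,0])
for n in ["stub0","rack"]: print(n,[(np.round(d["point"],3).tolist(),round(d["conf"],2),np.round(px("wrist",d["point"])).tolist()) for d in find_in("wrist",n)])
E
```

```text
clock: 2.72
ee_pos: [0.5494, -0.0026, 0.2902]
tool_rot: [-2.562, -1.818, 0.001]
ft_force: [-0.7, -0.2, -0.3]
grip_width: 1.001
finger_force: 0.0
toolaxes [[0.33, 0.944, -0.001], [0.944, -0.33, 0.0], [-0.0, -0.001, -1.0]]
[[0.944, -0.322, -0.076, 0.571], [-0.331, -0.918, -0.217, 0.059], [0.0, 0.23, -0.973, 0.445], [0.0, 0.0, 0.0, 1.0]] 296.87585047663197
stub0 [([0.549, 0.024, 0.044], 0.87, [312.0, 162.0]), ([0.564, 0.077, 0.043], 0.86, [310.0, 120.0]), ([0.708, 0.121, 0.037], 0.81, [405.0, 46.0]), ([0.528, -0.036, 0.04], 0.74, [313.0, 207.0]), ([0.581, 0.133, 0.05], 0.63, [307.0, 71.0]), ([0.618, 0.204, 0.041], 0.56, [316.0, 1.0])]
rack [([0.566, 0.059, 0.04], 0.6, [315.0, 132.0])]
```

View pics/wrist1.png

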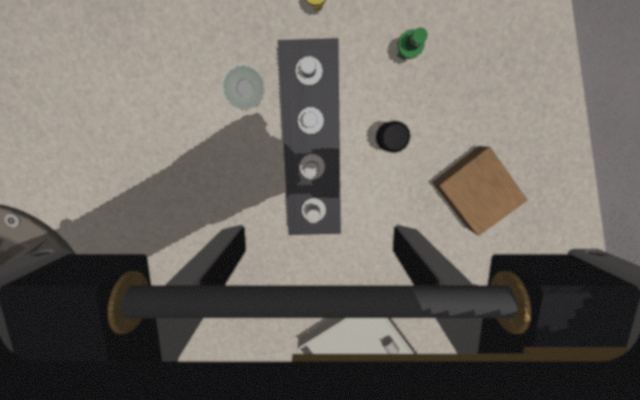

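The wrist picture shows the rack top with corners near (279,39), (338,38), (341,233) and (289,234). The four flanges are at (308,69), (311,120), (311,167) and (313,210). I'll segment the rack top for a precise fit.

```bash
python3 - <<'E'
from h import *
c=[(279,39.5),(338.5,38),(341,233),(289,234.5)]
P=np.array([ray("wrist",p,0.04) for p in c]); print(np.round(P[:,:2],4).tolist(), [round(np.linalg.norm(P[i]-P[(i+1)%4]),4) for i in range(4)])
ctr=P.mean(0); d=(P[0]+P[1]-P[2]-P[3])[:2]; yaw=np.arctan2(-d[0],d[1]); print("wrist ctr",np.round(ctr,4),"yaw",yaw)
# flange tops z 0.046
F=np.array([ray("wrist",p,0.046) for p in [(313.5,210),(311.5,167),(311,120),(309,70.5)]])
print(np.round(F[:,:2],4).tolist())
d=F[3]-F[0]; print(np.linalg.norm(d),np.arctan2(-d[0],d[1]),F.mean(0))
im=cv2.imread("pics/top0.png"); g=cv2.cvtColor(im,cv2.COLOR_BGR2GRAY)
m=np.zeros_like(g); m[190:250,232:332]=(g[190:250,232:332]<75)*255; m=cv2.morphologyEx(m,cv2.MORPH_CLOSE,np.ones((9,9)))
n,l,s,_=cv2.connectedComponentsWithStats(m); k=1+s[1:,4].argmax(); cn=cv2.findContours((l==k).astype(np.uint8),0,2)[0][0]
b=cv2.boxPoints(cv2.minAreaRect(cn)); print(b.round(1).tolist(),s[k])
Q=np.array([ray("top",p,0.04) for p in b]); print("top ctr",Q.mean(0).round(4),[round(np.linalg.norm(Q[i]-Q[(i+1)%4]),4) for i in range(4)]); e=max([Q[1]-Q[0],Q[2]-Q[1]],key=np.linalg.norm); e*=np.sign(e[1]); print(np.arctan2(-e[0],e[1]))
w=cv2.imread("pics/wrist1.png")[25:250,260:360]; cv2.imwrite("pics/w1c.png",cv2.resize(w,None,fx=2.6,fy=2.6,interpolation=2))
E
```

```text
[[0.561, 0.1799], [0.6312, 0.157], [0.5537, -0.0859], [0.4824, -0.0632]] [np.float64(0.0739), np.float64(0.2549), np.float64(0.0748), np.float64(0.2554)]
wrist ctr [0.5571 0.0469 0.04  ] yaw -0.31089049259810814
[[0.5285, -0.0391], [0.5461, 0.0181], [0.566, 0.0757], [0.5838, 0.1327]]
0.18045936996285325 -0.3112501498821369 [0.55610695 0.04686105 0.046     ]
[[238.8000030517578, 219.10000610351562], [245.89999389648438, 195.60000610351562], [324.0, 219.39999389648438], [316.79998779296875, 242.89999389648438]] [ 240  197   84   46 1730]
top ctr [0.5543 0.0516 0.04  ] [np.float64(0.0754), np.float64(0.2516), np.float64(0.075), np.float64(0.2499)]
-0.30951389137947366
```

View pics/w1c.png

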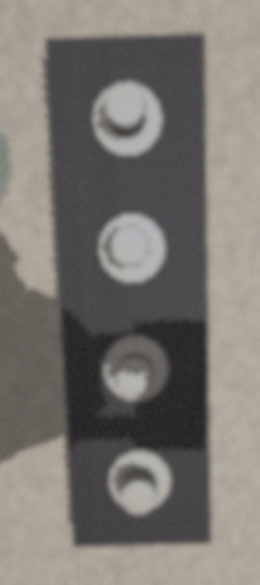

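Wrist and top fits agree: the rack centre is (0.5565, 0.047), yaw is -0.31, and the edge and spacing sizes match those given. Next I position above stub0.

```bash
cat >> h.py <<'E'
YAW=-0.311; C0=np.array([0.5565,0.047]); RX=np.array([np.cos(YAW),np.sin(YAW)]); RY=np.array([-RX[1],RX[0]])
def rk(x,y,z): return np.r_[C0+x*RX+y*RY,z]
def where():
    o=get_obs(); p=o["ee_pos"][:2]-C0; f=o["ft_force"]
    print("rack xyz mm",np.round(np.r_[p@RX,p@RY,o["ee_pos"][2]]*1e3,2),"F rack",np.round([f[:2]@RX,f[:2]@RY,f[2]],2),"w",round(o["grip_width"]*94,2),"ff",round(o["finger_force"],2),"t",round(o["clock"],2))
E
python3 -c "
from h import *
where(); delta(rk(0,-.09,.12),YAW)"
```

```text
rack xyz mm [  8.54 -51.01 290.48] F rack [ 0.86 -0.15  0.44] w 93.95 ff 0.0 t 2.88
row [-0.0391, -0.0075, 0.1705, 0.0, 0.0006, -0.028] q7 -0.54
```

```bash
python3 -m jog '[[-0.01,-0.002,0.05,0,0,-0.01],[-0.025,-0.005,0.1,0,0,-0.028],[-0.039,-0.0075,0.15,0,0.0006,-0.028],[-0.039,-0.0075,0.17,0,0.0006,-0.028],[-0.039,-0.0075,0.17,0,0.0006,-0.028],[-0.039,-0.0075,0.17,0,0.0006,-0.028]]' 0.5 4
python3 -c "
from h import *
where(); delta(rk(0,-.09,.075),YAW)"
```

```text
clock: 3.62
ee_pos: [0.5301, -0.0374, 0.1216]
tool_rot: [2.537, 1.852, 0.002]
ft_force: [0.5, -1.4, 0.8]
grip_width: 0.5
finger_force: 0.0
rack xyz mm [  0.65 -88.42 121.61] F rack [ 0.91 -1.17  0.83] w 46.96 ff 0.0 t 3.62
row [-0.0016, -0.0007, 0.0466, 0.0014, -0.0008, 0.0013] q7 -0.54
```

```bash
python3 -m jog '[[-0.0015,-0.0007,0.025,0,0,0],[-0.0015,-0.0007,0.046,0,0,0],[-0.0015,-0.0007,0.046,0,0,0],[-0.0015,-0.0007,0.046,0,0,0]]'
python3 -c "
from h import *
where()"
python3 -m jog '[[0,0,0,0,0,0],[0,0,0,0,0,0],[0,0,0,0,0,0],[0,0,0,0,0,0],[0,0,0,0,0,0],[0,0,0,0,0,0]]' 0.0 4
python3 -c "
from h import *
where()"
```

```text
clock: 4.12
ee_pos: [0.5293, -0.0381, 0.0759]
tool_rot: [2.536, 1.853, 0.003]
ft_force: [-0.5, -0.7, 0.6]
grip_width: 0.5
finger_force: 0.0
rack xyz mm [  0.1  -89.34  75.87] F rack [-0.26 -0.82  0.56] w 46.98 ff 0.0 t 4.12
clock: 4.88
ee_pos: [0.5286, -0.0381, 0.0747]
tool_rot: [-2.537, -1.853, -0.001]
ft_force: [-1.5, -0.4, 5.8]
grip_width: 0.191
finger_force: 4.0
rack xyz mm [ -0.53 -89.58  74.65] F rack [-1.27 -0.83  5.81] w 17.93 ff 4.0 t 4.88
```

```bash
python3 -m jog '[[0,0,-0.0005,0,0,0],[0,0,-0.001,0,0,0],[0,0,-0.001,0,0,0]]'
python3 -c "
from h import *
where()"
```

```text
clock: 5.25
ee_pos: [0.5283, -0.0381, 0.0754]
tool_rot: [-2.536, -1.853, -0.001]
ft_force: [-0.5, 0.4, -1.5]
grip_width: 0.189
finger_force: 4.0
rack xyz mm [ -0.78 -89.66  75.37] F rack [-0.64  0.26 -1.47] w 17.8 ff 4.0 t 5.25
```

```bash
python3 -m jog '[[0,0.001,0,0,0,0],[0,0.002,0,0,0,0],[0,0.002,0,0,0,0]]'
python3 -c "
from h import *
where()"
```

```text
clock: 5.62
ee_pos: [0.5297, -0.0386, 0.0753]
tool_rot: [-2.536, -1.853, 0.001]
ft_force: [-5.2, 2.1, 3.0]
grip_width: 0.188
finger_force: 4.0
rack xyz mm [  0.67 -89.65  75.28] F rack [-5.55  0.43  2.98] w 17.67 ff 4.03 t 5.62
```

```bash
python3 -m jog '[[0,0,-0.0005,0,0,0],[0,0.001,-0.0005,0,0,0],[0,0.001,-0.0005,0,0,0]]'
python3 -c "
from h import *
where()"
```

```text
clock: 6.0
ee_pos: [0.5305, -0.0389, 0.0757]
tool_rot: [-2.536, -1.852, 0.001]
ft_force: [-7.1, 2.6, 2.4]
grip_width: 0.201
finger_force: 4.0
rack xyz mm [  1.52 -89.7   75.74] F rack [-7.57  0.27  2.4 ] w 18.9 ff 4.04 t 6.0
```

Stub0 is firm: it stops hard after about 0.5 mm with about 7.5 N. I release it and slide along the row, with the open fingers straddling it, to stub1.

```bash
python3 -m jog '[[0,-0.002,0,0,0,0],[0,-0.002,0,0,0,0]]' && python3 -m jog '[[0,0,0,0,0,0],[0,0,0,0,0,0],[0,0,0,0,0,0],[0,0,0,0,0,0]]' 0.5 4
python3 -c "
from h import *
where(); delta(rk(-.0005,-.03,.0765),YAW)"
```

```text
clock: 6.25
ee_pos: [0.5294, -0.0385, 0.076]
tool_rot: [-2.537, -1.853, -0.001]
ft_force: [-2.0, 0.8, -2.0]
grip_width: 0.187
finger_force: 4.0
clock: 6.75
ee_pos: [0.5295, -0.0385, 0.076]
tool_rot: [-2.537, -1.853, -0.001]
ft_force: [-0.0, 0.3, 0.4]
grip_width: 0.496
finger_force: 0.0
rack xyz mm [  0.43 -89.63  76.01] F rack [-0.1   0.3   0.37] w 46.61 ff 0.0 t 6.75
row [0.0596, -0.0008, -0.0004, 0.0001, -0.0007, 0.0019] q7 -0.58
```

```bash
python3 -m jog '[[0.03,-0.0005,0,0,0,0],[0.055,-0.001,0,0,0,0],[0.0596,-0.001,0,0,0,0],[0.0596,-0.001,0,0,0,0]]' 0.5 4 >/dev/null
python3 -m jog '[[0,0,0,0,0,0],[0,0,0,0,0,0],[0,0,0,0,0,0],[0,0,0,0,0,0],[0,0,0,0,0,0]]' 0.0 4 >/dev/null
python3 -c "
from h import *
where()"
python3 -m jog '[[0,0,-0.0005,0,0,0],[0,0,-0.001,0,0,0],[0,0,-0.001,0,0,0]]' >/dev/null
python3 -c "
from h import *
where()"
python3 -m jog '[[0,0.001,0,0,0,0],[0,0.002,0,0,0,0],[0,0.002,0,0,0,0]]' >/dev/null
python3 -c "
from h import *
where()"
```

```text
rack xyz mm [ -0.71 -30.22  76.04] F rack [ 0.21 -1.41  1.02] w 17.89 ff 4.0 t 7.88
rack xyz mm [ -0.81 -29.97  77.03] F rack [-0.05 -0.67 -1.29] w 17.69 ff 4.0 t 8.25
rack xyz mm [  0.66 -29.98  76.9 ] F rack [-3.95  0.59  2.61] w 18.17 ff 4.04 t 8.62
```

```bash
python3 -m jog '[[0,0,-0.0005,0,0,0],[0,0.0015,-0.0005,0,0,0],[0,0.0015,-0.0005,0,0,0]]' >/dev/null
python3 -c "
from h import *
where()"
```

```text
rack xyz mm [  1.91 -30.07  77.25] F rack [-7.92 -0.02  2.59] w 19.92 ff 4.03 t 9.0
```

Stub1 is firm too: the force reached 8 N and the stub opened the fingers. On to stub2.

```bash
python3 -m jog '[[0,-0.0025,0,0,0,0],[0,-0.0025,0,0,0,0]]' >/dev/null; python3 -m jog '[[0,0,0,0,0,0],[0,0,0,0,0,0],[0,0,0,0,0,0],[0,0,0,0,0,0]]' 0.5 4 >/dev/null
python3 -c "
from h import *
where(); delta(rk(-.0005,.03,.0765),YAW)"
```

```text
rack xyz mm [  0.36 -30.    77.59] F rack [-1.04  0.03 -0.13] w 46.84 ff 0.0 t 9.75
row [0.06, -0.0007, 0.0011, 0.0002, -0.0007, 0.0019] q7 -0.69
```

```bash
python3 -m jog '[[0.03,-0.0005,0.001,0,0,0],[0.055,-0.001,0.001,0,0,0],[0.06,-0.001,0.001,0,0,0],[0.06,-0.001,0.001,0,0,0]]' 0.5 4 >/dev/null
python3 -m jog '[[0,0,0,0,0,0],[0,0,0,0,0,0],[0,0,0,0,0,0],[0,0,0,0,0,0],[0,0,0,0,0,0]]' 0.0 4 >/dev/null
python3 -c "
from h import *
where()"
python3 -m jog '[[0,0,-0.0005,0,0,0],[0,0,-0.001,0,0,0],[0,0,-0.001,0,0,0]]' >/dev/null
python3 -c "
from h import *
where()"
python3 -m jog '[[0,0.001,0,0,0,0],[0,0.002,0,0,0,0],[0,0.002,0,0,0,0]]' >/dev/null
python3 -c "
from h import *
where()"
```

```text
rack xyz mm [-0.79 29.75 76.6 ] F rack [-0.45 -1.41  1.89] w 18.13 ff 4.0 t 10.88
rack xyz mm [-1.01 30.02 77.53] F rack [ 0.56 -0.58 -1.03] w 17.78 ff 4.0 t 11.25
rack xyz mm [ 1.22 29.99 77.54] F rack [ 0.71  0.5  -1.  ] w 17.86 ff 4.0 t 11.62
```

Stub2 is the loose one: it moved 2.2 mm with no resistance. I push it on to the far wall.

```bash
python3 -m jog '[[0,0.001,0,0,0,0],[0,0.002,0,0,0,0],[0,0.003,0,0,0,0],[0,0.003,0,0,0,0]]' >/dev/null
python3 -c "
from h import *
where()"
python3 -m jog '[[0,0.001,0,0,0,0],[0,0.0015,0,0,0,0],[0,0.0015,0,0,0,0],[0,0.0015,0,0,0,0]]' - 8 >/dev/null
python3 -c "
from h import *
where()"
```

```text
rack xyz mm [ 4.18 30.   77.56] F rack [-0.2  -0.24 -1.78] w 17.84 ff 4.0 t 12.12
rack xyz mm [ 5.34 30.   77.51] F rack [-3.45  0.29  0.96] w 17.49 ff 8.0 t 12.62
```

```bash
python3 -m jog '[[0,0.0003,-0.001,0,0,0],[0,0.0003,-0.002,0,0,0],[0,0.0003,-0.003,0,0,0],[0,0.0003,-0.003,0,0,0]]' - 8 >/dev/null
python3 -c "
from h import *
where()"
```

```text
rack xyz mm [ 5.65 29.92 80.53] F rack [-6.76 -0.89 -2.35] w 17.89 ff 8.01 t 13.12
```

```bash
python3 -m jog '[[0,-0.0005,-0.002,0,0,0],[0,-0.0005,-0.004,0,0,0],[0,-0.0005,-0.006,0,0,0],[0,-0.0005,-0.006,0,0,0]]' - 8 >/dev/null
python3 -c "
from h import *
where()"
```

```text
rack xyz mm [ 5.56 30.08 86.92] F rack [-4.65 -0.31  3.65] w 17.76 ff 8.02 t 13.62
```

```bash
python3 -m jog '[[0,-0.0003,-0.005,0,0,0],[0,-0.0003,-0.01,0,0,0],[0,-0.0003,-0.015,0,0,0],[0,-0.0003,-0.022,0,0,0],[0,-0.0003,-0.03,0,0,0],[0,-0.0003,-0.036,0,0,0],[0,-0.0003,-0.036,0,0,0]]' - 8 >/dev/null
python3 - <<'E'
from h import *
where()
im=camera("wrist"); cv2.imwrite("pics/w2.png",im[:,:,::-1])
im=camera("scene"); cv2.imwrite("pics/s2.png",cv2.resize(im[140:260,220:420,::-1],None,fx=4,fy=4,interpolation=2))
E
```

```text
rack xyz mm [  5.4   30.07 123.14] F rack [-0.38 -0.37 -1.45] w 17.68 ff 8.0 t 14.5
```

View pics/w2.png

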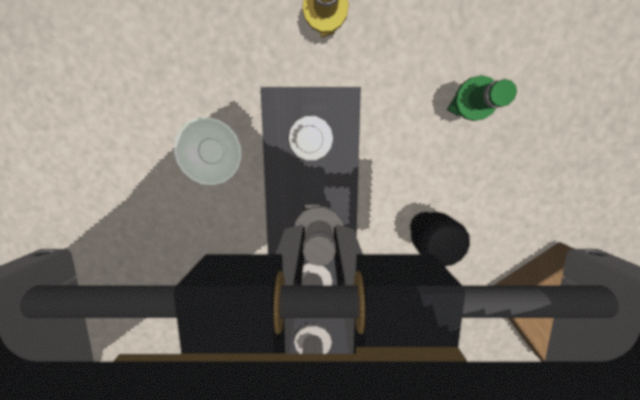

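View pics/s2.png

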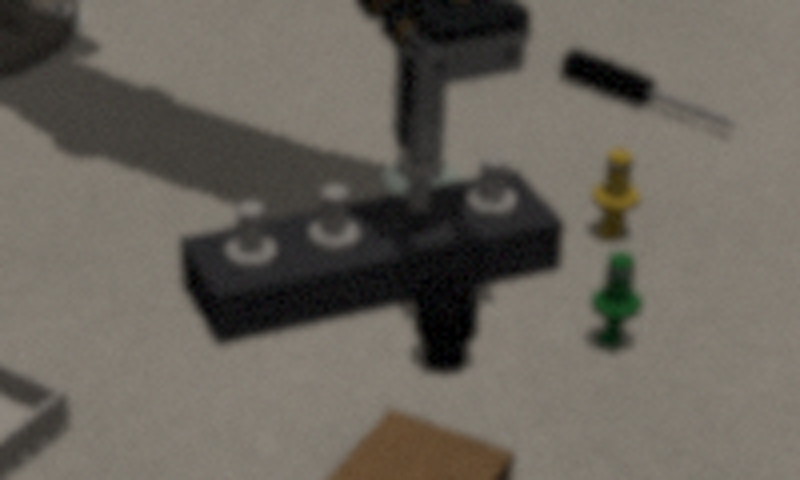

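The stub is held between the fingers: its head is at (319,240) in the wrist picture and the socket shows empty at (430,235) in the scene crop. The other stubs and the bystanders stand as before. I raise it and locate the tray.

```bash
python3 -m jog '[[0,0,-0.03,0,0,0],[0,0,-0.06,0,0,0],[0,0,-0.07,0,0,0],[0,0,-0.07,0,0,0]]' - 10 >/dev/null
python3 - <<'E'
from h import *
where()
# hand-read rim corners in top0, then refine with find_in
b=[(366,215),(410,203),(425,243),(381,261)]
Q=np.array([ray("top",p,0.03) for p in b]); print("tray ctr",Q.mean(0).round(3),[round(np.linalg.norm(Q[i]-Q[(i+1)%4]),3) for i in range(4)],Q.round(3).tolist())
print("plug",ray("top",(398,214),0.014).round(3))
p=np.array([0.495,-0.29]); print(px("top",np.r_[p,0.004]),px("top",[0.513,-0.299,.004]))
delta(np.r_[p,0.19],YAW)
E
```

```text
rack xyz mm [  5.15  29.83 192.39] F rack [-0.56 -0.12 -1.84] w 18.01 ff 10.0 t 15.1
tray ctr [ 0.516 -0.3    0.03 ] [np.float64(0.142), np.float64(0.131), np.float64(0.147), np.float64(0.148)] [[0.565, -0.21, 0.03], [0.6, -0.348, 0.03], [0.476, -0.389, 0.03], [0.423, -0.252, 0.03]]
plug [ 0.568 -0.312  0.014]
[391.17055325 237.56412698] [393.8337685  231.78323574]
row [-0.3696, 0.0387, 0.0022, 0.0004, -0.0006, 0.0018] q7 -0.7
```

Tray centre from corners and network agree at (0.514, -0.299), with the plug at (0.568, -0.312). I'll place the stub at about (0.495, -0.29).

```bash
python3 -m jog '[[-0.03,0.003,0,0,0,0],[-0.08,0.008,0,0,0,0],[-0.13,0.013,0,0,0,0],[-0.18,0.018,0,0,0,0],[-0.23,0.023,0,0,0,0],[-0.28,0.028,0,0,0,0],[-0.32,0.033,0,0,0,0],[-0.35,0.036,0,0,0,0]]' - 10 >/dev/null
python3 -m jog '[[-0.015,0.002,0.01,0,0,0],[-0.02,0.003,0.03,0,0,0],[-0.02,0.003,0.06,0,0,0],[-0.02,0.003,0.08,0,0,0],[-0.02,0.003,0.095,0,0,0],[-0.02,0.003,0.1,0,0,0],[-0.02,0.003,0.1,0,0,0]]' - 10 
python3 - <<'E'
from h import *
where(); delta([0.495,-0.29,0.073],YAW)
im=camera("wrist"); im2=camera("top"); cv2.imwrite("pics/w3.png",np.vstack([im[150:,:,::-1],cv2.resize(im2[180:280,320:480,::-1],(640,350))]))
E
```

```text
clock: 16.98
ee_pos: [0.4952, -0.2901, 0.0922]
tool_rot: [-2.536, -1.853, -0.001]
ft_force: [0.8, -0.3, -0.6]
grip_width: 0.186
finger_force: 10.0
rack xyz mm [  44.84 -339.68   92.18] F rack [ 0.89 -0.02 -0.58] w 17.45 ff 10.0 t 16.98
row [0.0, -0.0003, 0.0192, -0.0002, -0.0008, 0.0023] q7 -0.03
```

View pics/w3.png

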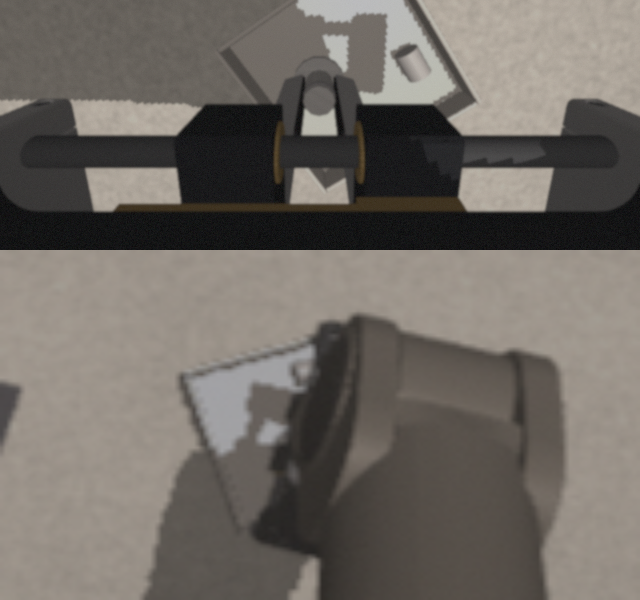

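The stub is held over the tray's inner half at (319,75) in the upper panel, and the plug at (410,62) is well clear. I lower it slowly to contact.

```bash
python3 -m jog '[[0,0,0.005,0,0,0],[0,0,0.01,0,0,0],[0,0,0.015,0,0,0],[0,0,0.0185,0,0,0],[0,0,0.0185,0,0,0]]' >/dev/null
python3 -c "
from h import *
where()"
python3 -m jog '[[0,0,0.001,0,0,0],[0,0,0.0015,0,0,0],[0,0,0.0015,0,0,0]]' >/dev/null
python3 -c "
from h import *
where()"
```

```text
rack xyz mm [  44.63 -339.88   73.47] F rack [ 0.06 -0.12 -1.21] w 17.84 ff 10.0 t 17.7
rack xyz mm [  44.84 -339.94   72.36] F rack [-0.26  0.17 -0.84] w 18.12 ff 10.0 t 18.07
```

```bash
python3 -m jog '[[0,0,0.0005,0,0,0],[0,0,0.001,0,0,0],[0,0,0.001,0,0,0]]' >/dev/null
python3 -c "
from h import *
where()"
python3 -m jog '[[0,0,0.0005,0,0,0],[0,0,0.001,0,0,0],[0,0,0.001,0,0,0]]' >/dev/null
python3 -c "
from h import *
where()"
```

```text
rack xyz mm [  44.81 -339.91   71.28] F rack [ 0.15  0.65 -0.86] w 17.67 ff 10.0 t 18.45
rack xyz mm [  44.94 -340.     70.58] F rack [-0.86  0.28  5.06] w 17.83 ff 10.01 t 18.82
```

It touches the tray floor at z = 0.0706, against 0.071 expected. I ease the grip, open, and rise.

```bash
python3 -m jog '[[0,0,-0.0003,0,0,0],[0,0,-0.0003,0,0,0]]' - 3 >/dev/null
python3 -m jog '[[0,0,0,0,0,0],[0,0,0,0,0,0],[0,0,0,0,0,0],[0,0,0,0,0,0],[0,0,0,0,0,0]]' 0.5 >/dev/null
python3 -m jog '[[0,0,-0.01,0,0,0],[0,0,-0.03,0,0,0],[0,0,-0.06,0,0,0],[0,0,-0.1,0,0,0],[0.03,0,-0.15,0,0,0],[0.06,0,-0.17,0,0,0],[0.1,0,-0.18,0,0,0],[0.1,0,-0.18,0,0,0]]' 
python3 -m jog '[[-0.06,-0.02,0,0,0,0],[-0.11,-0.03,0,0,0,0],[-0.16,-0.03,0,0,0,0],[-0.21,-0.03,0,0,0,0],[-0.26,-0.03,0,0,0,0],[-0.26,-0.03,0,0,0,0]]' >/dev/null
python3 - <<'E'
from h import *
where()
im=camera("wrist"); im2=camera("top"); cv2.imwrite("pics/w4.png",np.vstack([im[0:250,:,::-1],cv2.resize(im2[140:280,220:476,::-1],(640,350))]))
for n in ["stub0","old_stub"]: print(n,[(np.round(d["point"],3).tolist(),round(d["conf"],2)) for d in find_in("top",n)])
E
```

```text
clock: 20.7
ee_pos: [0.5269, -0.1922, 0.2525]
tool_rot: [2.532, 1.858, 0.004]
ft_force: [0.1, -0.1, -0.3]
grip_width: 0.501
finger_force: 0.0
rack xyz mm [  13.52 -505.    250.28] F rack [-0.35  2.43 -0.62] w 46.59 ff 0.0 t 21.45
stub0 [([0.496, -0.283, 0.037], 0.66), ([0.583, 0.133, 0.048], 0.58), ([0.528, -0.036, 0.044], 0.51), ([0.713, 0.123, 0.038], 0.41)]
old_stub [([0.659, 0.024, 0.052], 0.38)]
```

View pics/w4.png

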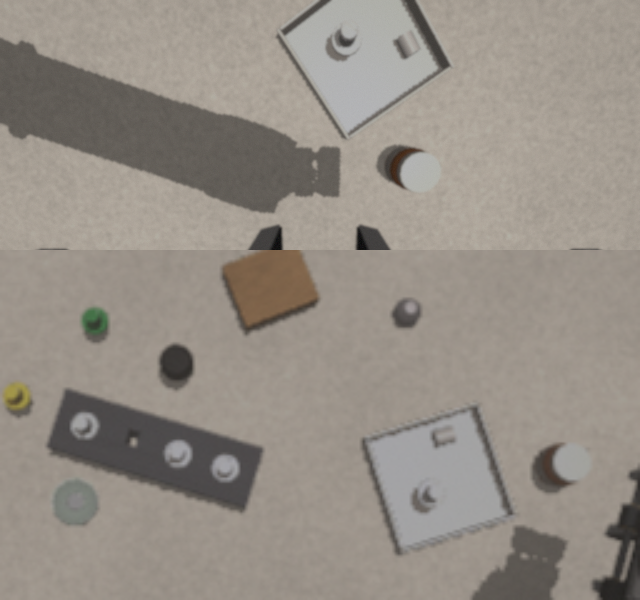

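The stub stands in the tray, at (347,40) in the upper panel and (430,495) in the lower. The socket at (133,438) is empty, the three firm stubs are seated, and everything else is in place.

```bash
python3 -c "
from plant import *
print(finish_job())"
```

```text
the job is handed in; nothing more can be done
None
```

Stub2 was the loose one: I unhooked it, lifted it out, stood it in the white tray and handed the job in at about 21.5 s; stub0 and stub1 tested firm, stub3 was never touched, the final pictures showed nothing else disturbed, and no verdict came back.

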